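Bring the bead dish round to the cup

TASK

Turn the turntable (it has an upright peg to turn it by) a quarter turn anticlockwise until it is fully home against its stop, so that the bead dish comes out from under the keeper. Then lift the dish, which has an arched handle on top, keep it level with the loose bead in the middle, give it a quarter turn anticlockwise (seen from above) and bring its spout just above the middle of the cup, ready to pour. Finish there, still holding the dish level in the air, clear of the stand and the cup; leave the stamp, the glue stick, the jar and the tape where they are, and do not touch the bead.

Things in the scene. Friction and masses are not known exactly. Their poses are not given: they have to be found in the camera images.
- stand: Round wooden stand under the turntable, fixed to the table, up to 0.4 rad askew. Origin on the turntable's axis at table height. In its frame the keeper (brass post, 80 mm high) stands at x = +152, y = -30 mm; its tab, underside 69.5 mm above the table, reaches in to x = +89 mm over the dish's rim.
- turntable (a joint): Wooden turntable, 250 mm across, top 26 mm above the table. 0 at the start, positive anticlockwise seen from above, stop at 1.571 rad. It turns stiffly (about 1 to 3 N at the peg), stays where it is left and ends on a firm stop. A loose tin (66 mm across, 28 mm high) rides on it 86 mm from the axis, at the stand's +y at the start.
- turn_peg (a point): Middle of the upright brass peg on the turntable, 16 mm thick, from 26 to 72 mm above the table; this point is 52 mm above the table and 95 mm from the axis, opposite the dish. At joint 0 it lies on the stand's -x side, at 1.571 on its -y side.
- dish_grip (a point): Middle of the wooden grip on top of the dish's arched handle, straight above the dish's middle: 14 mm thick (x), 48 mm long (y), 26 mm high. Axes as the dish: x to the spout, y along the handle, z up. It is 103 mm above the underside of the dish, 129 mm above the table when seated. The handle's 6 mm wire comes down to the rim at either end of y.
- dish_floor (a point): Middle of the dish's inner floor, 12 mm above the underside of the foot, on the dish's axis; the floor rises from it by about 8 degrees all round. The rim is 30 mm above the underside.
- dish_spout (a point): Tip of the dish's pouring spout, 72 mm from the dish's axis, 25 mm above the underside of the foot (78 mm below the middle of the grip).
- bead_center (a point): Centre of the loose wooden bead, a ball 24 mm across, 12 g, in the dish.
- dish: White dish, 110 mm across the rim, about 220 g. Origin under the middle of its foot, x to the spout. It stands 60 mm from the turntable's axis: at first on the stand's +x side, spout to the stand's -y; with the turntable at its stop on the +y side, spout to +x. Its 70 mm square foot sits in a square frame 6 mm high, 2 mm play, so lift it straight up first.
- bead: The loose bead (it rolls, so its axes mean nothing).
- cup: White cup without handle, fixed to the table, 72 mm across the rim and 50 mm high; it stands to the left of the stand. Origin at the middle of its underside.
- stamp: Rubber stamp with turned handle, 40x40x74 mm, stands loose; origin at the middle of its underside.
- glue: Glue stick, 27 mm across, 96 mm high, stands loose; origin at the middle of its underside.
- jar: Small glass jar with lid, 48x52x80 mm, stands loose; origin at the middle of its underside.
- tape: Roll of tape lying flat, 54 mm across, 15 mm high, loose; origin at the middle of its underside.
Things that resemble listed ones, but are neither listed nor needed, are in the scene too. There is more than one size of the dish; the job needs the larger. What is shaped like the cup but yellow is not meant.

How it is judged:
By the outcome, as a careful person would: the job done as asked, in the order asked, and still so for the second after the job is handed in, while the arm keeps its last pose, push and grip.
It also fails if it takes over 64 s, if anything falls off the work surface, if the arm or the gripper's body presses on something with over 40 N, if the wrist force passes 120 N, or if a joint passes its speed limit or range.

ROBOT

A 6-joint arm with a two-finger parallel gripper is mounted at the origin on a cart in front of the work surface, level with it; the furniture and walls round the work are solid. World frame = base frame: x ahead of the robot, y to its left, z up, the work surface at z = 0. Lengths are in m, angles in rad, forces in N, time in s.
With the tool pointing down it reaches from about 0.375 to 0.975 m from the base axis. Payload 3.8 kg.
Tool frame: the origin (TCP) lies on the centre line of the jaws, within the pads' length; the fingertips stand 14 mm ahead of it and the grasp point (between the pads) lies 5 mm behind it; x points along the fingers, y is the direction in which the jaws open and shut, and the axes are right-handed (so a half turn about x gives the same grasp; the last joint's range is limited). The gripper opens to 85 mm and grips with 20 to 120 N. Pads are 22 mm wide; open, the fingers measure 114 mm over their backs; the gripper's body (76 mm by 85 mm) begins 54 mm behind the grasp point. The pads swing forward as they close: fully open they stand 13 mm farther back than shut.
Start: joints at [-1.147, 0.264, 1.604, -0, 1.274, -0.037], TCP at [0.3, -0.605, 0.245] pointing down, gripper open.
Joint ranges: [-2.63, 2.63], [-0.94, 2.18], [0.31, 2.57], [-1.31, 4.45], [0, 2.66], [-2.55, 2.55]. Speed limits (rad/s): [2.57, 2.57, 3.14, 3.14, 3.14, 3.14].

INTERFACE

Orientations are given as a rotation vector (axis times angle).
In Python, from workcell import bot gives the robot as it stands.
- The arm moves only by the shell command python3 -m creep 'ROWS' [FORCE]. ROWS is JSON, a list of rows, each an object with "grip": the finger opening in cm, from 0 to 8.54; "dp": the shift along the tool's x, y, z in cm, a list of three; "rotation": the turn, a rotation vector about the tool's x, y, z in rad, a list of three. A call has 1 to 5 rows; each row is the pose to reach, as a shift and turn from the pose commanded when the call began, along the tool's axes at that moment; what a row does not reach only later rows make up. A row lasts 1/12 s, in which the tool goes at most 41.7 mm and 7.16 degrees, less where a joint would pass 70% of its speed; a pose out of reach is approached as far as the arm can. A call with a gripper value outside its range is refused whole. The fingers move at their own pace and stop on an object; FORCE is the grip in N (left out, the last holds). Time passes only in rows, so rows that repeat a pose let the fingers close. It gives the time, the measured TCP pose, the force and the opening at its end, in the units of the state.
- bot.read_state(): the state, without advancing time (a new reading comes with each control period).
- bot.read_camera(name): name is "side" or "top" or "wrist"; returns (picture, depth): 480x640x3 uint8, red, green, blue; 480x640 float32, m along the optical axis (not along the pixel's ray), 0 where there is no reading.
- bot.get_calibration(name): a dict with "fx", "fy", "cx", "cy" (pixels), "rvec" (rotation vector, rad) and "tvec" (3), from world to camera coordinates, as OpenCV has them. Camera axes: x right, y down, z forward; pixel columns grow to the right and rows downward; lengths in m; the calibration is good to about 2 mm. A picture is of the moment at which its call begins: read the wrist's pose just before it. get_calibration takes no time and is no camera call; for the wrist camera it gives the pose at the moment of the call.
- bot.finish_job(): hands the job in, once; it reports no verdict.
The state is a dict: "time": time; "q": joint angles; "joint_vel": joint speeds; "joint_torque": joint torques, N m; "tool_pos": TCP position; "tcp_rot": TCP orientation; "wrist_force": force on the tool from outside, world axes, zero at the start; "torque": the same for the moment, N m; "width": opening from 0.0 (shut) to 1.0 (fully open).
Only numpy, scipy, OpenCV 4.12 (cv2) and the standard library are available. Lean on these libraries where they do the work, as an engineer would, in place of code of your own. Each camera call takes 0.05 s, during which the arm holds its last target.

## Working session

There is one attempt and no reset: what is moved stays moved. The work goes in short steps, Python scripts to look and compute and a shell command to move; the robot and the scene stay as the last step left them, time stands still between calls to the robot, and variables do not carry over. Pictures are saved under pics/ and viewed, and the job is handed in when it is done.

```bash
mkdir -p pics; ls; python3 - <<'E'
from workcell import bot
import cv2, numpy as np
s=bot.read_state();print(s)
for n in ["top","side","wrist"]:
    c=bot.get_calibration(n);print(n,c)
    im,d=bot.read_camera(n);cv2.imwrite(f"pics/{n}0.png",im[:,:,::-1]);np.savez(f"{n}0.npz",im=im,d=d,**c)
E
```

```text
pics
{'time': 0.0, 'q': array([-1.14690931e+00,  2.64770747e-01,  1.60536074e+00,  1.68736413e-06,
        1.27368625e+00, -3.68843706e-02]), 'joint_vel': array([ 0.00032983,  0.00017073,  0.00209693, -0.00074366, -0.00075736,
       -0.00183771]), 'joint_torque': array([ 3.13389166e-03, -5.15110123e+01, -3.67307997e+01,  5.01165607e-05,
        1.28506144e-02,  4.94516871e-05]), 'tool_pos': array([ 0.29985633, -0.60397197,  0.24395729]), 'tcp_rot': array([ 1.96564801,  0.46334873, -1.96650888]), 'wrist_force': array([0.33191343, 0.21200135, 0.21616572]), 'torque': array([-0.00928243,  0.03797691, -0.00841304]), 'width': 1.000953761919503}
top {'fx': 467.68914122566224, 'fy': 467.68914122566224, 'cx': 316.2093739139254, 'cy': 239.4324250645641, 'rvec': array([ 2.16105442, -2.20559567,  0.06821137]), 'tvec': array([0.03089569, 0.54731768, 1.17534319])}
side {'fx': 507.7905841274868, 'fy': 507.7905841274868, 'cx': 324.4110509206782, 'cy': 232.6284063595401, 'rvec': array([ 0.17006736, -2.79461863,  1.26350977]), 'tvec': array([0.56142141, 0.10177845, 1.4318797 ])}
wrist {'fx': 379.7211576136962, 'fy': 379.7211576136962, 'cx': 317.95823420027943, 'cy': 239.80673643630655, 'rvec': array([-2.4403883 ,  1.51373307,  0.23761842]), 'tvec': array([-0.67377978, -0.03925469,  0.37974858])}
```

View pics/top0.png

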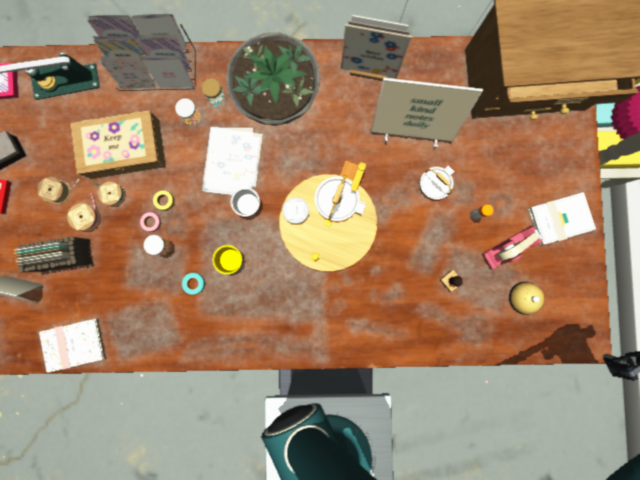

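View pics/side0.png

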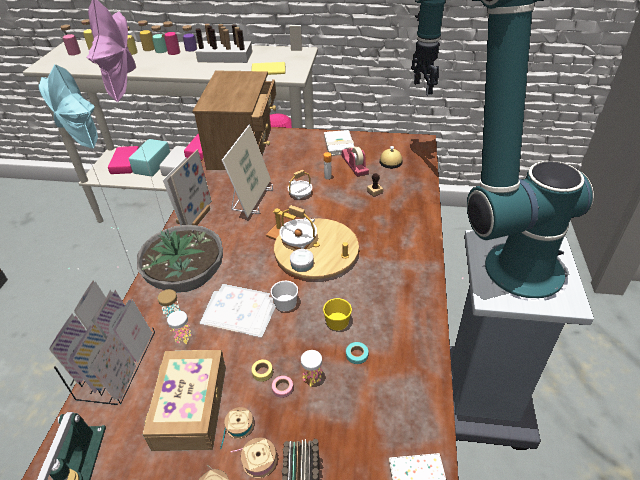

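View pics/wrist0.png

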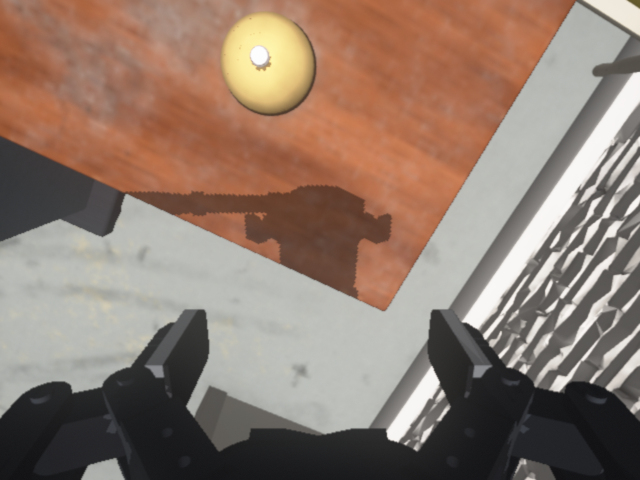

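The top view has world x up and y left. The turntable is at (328,223), the peg at (314,257), the dish at (339,198), the keeper at (355,177), the white cup at (245,203) and the tin at (296,210). Next I'll measure them.

```bash
cat > h.py <<'E'
import numpy as np, cv2
from scipy.spatial.transform import Rotation as R
def ray(c,u,v,z):
    """pixel -> point on plane z"""
    Rm=R.from_rotvec(c['rvec']).as_matrix(); t=np.asarray(c['tvec'])
    o=-Rm.T@t; d=Rm.T@np.array([(u-c['cx'])/c['fx'],(v-c['cy'])/c['fy'],1.])
    return o+d*(z-o[2])/d[2]
def cloud(c,d):
    v,u=np.mgrid[0:480,0:640]; P=np.stack([(u-c['cx'])/c['fx']*d,(v-c['cy'])/c['fy']*d,d],-1)
    Rm=R.from_rotvec(c['rvec']).as_matrix(); return (P-np.asarray(c['tvec']))@Rm
def proj(c,p):
    Rm=R.from_rotvec(c['rvec']).as_matrix(); q=Rm@np.asarray(p)+c['tvec']
    return np.array([c['fx']*q[0]/q[2]+c['cx'],c['fy']*q[1]/q[2]+c['cy']])
E
python3 - <<'E'
from h import *
f=np.load('top0.npz');W=cloud(f,f['d']);im=f['im']
hsv=cv2.cvtColor(im,cv2.COLOR_RGB2HSV)
cv2.imwrite('pics/topz.png',cv2.resize(im[150:290,200:480,::-1],None,fx=2.8,fy=2.8,interpolation=cv2.INTER_CUBIC))
g=np.load('side0.npz')
cv2.imwrite('pics/sidez.png',cv2.resize(g['im'][190:340,250:400,::-1],None,fx=4,fy=4,interpolation=cv2.INTER_CUBIC))
for z,u,v in [(.072,314,257),(.142,339,199),(.08,357,172),(.05,245,203),(.054,296,210)]: print(u,v,ray(f,u,v,z))
# turntable disc by height
sub=np.zeros((480,640),bool);sub[160:285,260:390]=1
m=sub&(abs(W[...,2]-.026)<.006)&(hsv[...,0]>15)&(hsv[...,0]<35)
cs,_=cv2.findContours(m.astype(np.uint8),0,1);c=max(cs,key=cv2.contourArea)
P=np.array([ray(f,*p,.026)[:2] for p in c[:,0]],np.float32)
print(cv2.minEnclosingCircle(P), cv2.fitEllipse(P))
# cup
sub[:]=0;sub[180:225,220:270]=1
m=sub&(W[...,2]>.035)
Q=W[m];cs,_=cv2.findContours(m.astype(np.uint8),0,1);c=max(cs,key=cv2.contourArea)
print('cup',Q.max(0),cv2.minEnclosingCircle(np.array([ray(f,*p,.05)[:2] for p in c[:,0]],np.float32)))
E
```

```text
314 257 [0.50144534 0.02566924 0.072     ]
339 199 [ 0.63157136 -0.03530681  0.142     ]
357 172 [ 0.70681432 -0.08367247  0.08      ]
245 203 [0.64075294 0.19590452 0.05      ]
296 210 [0.61989305 0.06835634 0.054     ]
((0.5909978151321411, -0.011340098455548286), 0.1243123859167099) ((0.5861783027648926, -0.011576374992728233), (0.23121300339698792, 0.2410046011209488), 80.00426483154297)
cup [0.67917387 0.23145701 1.21029683] ((0.6439709663391113, 0.1958513706922531), 0.03610784932971001)
```

```bash
sleep 0
```

```text
(no output)
```

View pics/topz.png

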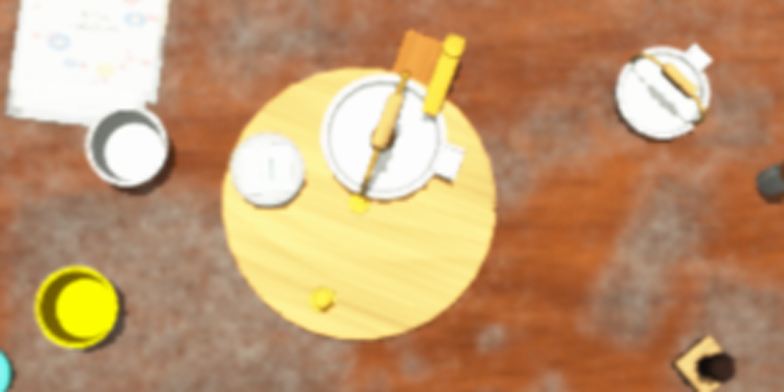

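View pics/sidez.png

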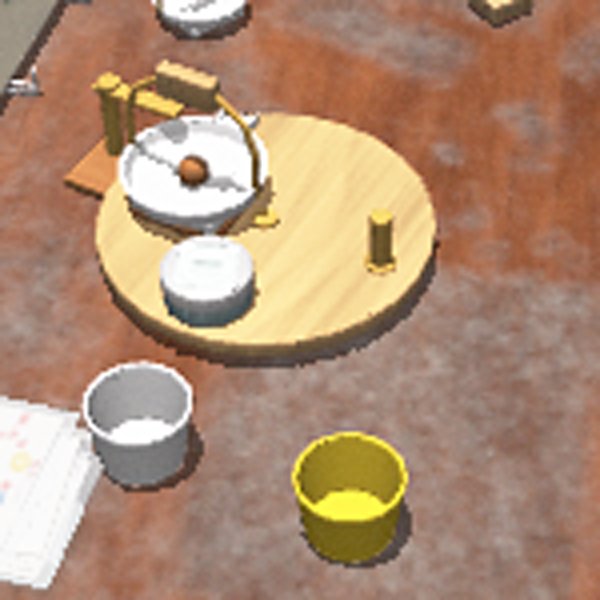

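```bash
cat >> h.py <<'E'
def toolrot(yaw):
    """tool x down, tool y at world angle yaw"""
    x=np.array([0,0,-1.]);y=np.array([np.cos(yaw),np.sin(yaw),0]);return np.stack([x,y,np.cross(x,y)],1)
def rel(p0,r0,p,yaw):
    """dp (cm), rotvec in tool axes from pose (p0, rotvec r0)"""
    R0=R.from_rotvec(r0).as_matrix()
    return np.round(R0.T@(np.asarray(p)-p0)*100,2), np.round(R.from_matrix(R0.T@toolrot(yaw)).as_rotvec(),3)
E
python3 - <<'E'
from h import *
from workcell import bot
s=bot.read_state();M=R.from_rotvec(s['tcp_rot']).as_matrix();print(M.round(3));print(np.degrees(np.arctan2(M[1,1],M[0,1])), s['time'])
f=np.load('top0.npz')
A=np.array([.591,-.0113]);peg=ray(f,200+322/2.8,150+297/2.8,.072)[:2];k=ray(f,200+454/2.8,150+42/2.8,.08)[:2];g=ray(f,200+387/2.8,150+122/2.8,.142)[:2]
print(peg,k,g,[ (np.linalg.norm(p-A),np.arctan2(*(p-A)[::-1])) for p in (peg,k,g)], 'keeper expected ang',np.arctan2(-30,152))
gs=np.load('side0.npz')
# side view peg top
print(ray(gs,250+381/4,190+215/4,.072), ray(gs,250+188/4,190+85/4,.137),ray(gs,250+137/4,190+400/4,.05))
E
```

```text
[[-0.001  0.445 -0.896]
 [ 0.002 -0.896 -0.445]
 [-1.    -0.002 -0.   ]]
-63.59715112861729 0.15
[0.50365473 0.02319102] [ 0.72388197 -0.09670334] [ 0.6442206  -0.03379361] [(np.float64(0.0939086077175104), np.float64(2.765506683198341)), (np.float64(0.15795995972340654), np.float64(-0.5712267980680346)), (np.float64(0.057778841859125143), np.float64(-0.3998772359035494))] keeper expected ang -0.194863919688872
[0.50242814 0.0297015  0.072     ] [ 0.64392049 -0.0191753   0.137     ] [0.64456742 0.20019056 0.05      ]
```

```bash
cat > t.py <<'E'
import sys
from h import *
from workcell import bot
def go(p,yawdeg):
    s=bot.read_state(); print('t',round(s['time'],2),'pos',s['tool_pos'].round(4),'F',s['wrist_force'].round(1),'w',round(s['width'],3),'q',s['q'].round(2))
    M=R.from_rotvec(s['tcp_rot']).as_matrix();print('yaw',np.degrees(np.arctan2(M[1,1],M[0,1])).round(1),*rel(s['tool_pos'],s['tcp_rot'],p,np.radians(yawdeg)))
a=[float(x) for x in sys.argv[1:]]
go(a[:3],a[3])
E
python3 t.py .503 .0245 .20 -111.7
```

```text
t 0.15 pos [ 0.2999 -0.6041  0.2442] F [ 0.8 -0.7  0.2] w 1.0 q [-1.15  0.26  1.61  0.    1.27 -0.04]
yaw -63.6 [  4.51 -47.26 -46.14] [0.84  0.001 0.002]
```

```bash
python3 -m creep '[{"grip":5,"dp":[0,-3,-3],"rotation":[0.1,0,0]},{"grip":5,"dp":[0,-6,-6],"rotation":[0.2,0,0]},{"grip":5,"dp":[0,-9,-9],"rotation":[0.3,0,0]},{"grip":5,"dp":[0,-12,-12],"rotation":[0.4,0,0]},{"grip":5,"dp":[0,-15,-15],"rotation":[0.5,0,0]}]'; python3 t.py .503 .0245 .20 -111.7
```

```text
time: 0.57
tool_pos: [0.3666, -0.4052, 0.2447]
tcp_rot: [-2.198, 0.049, 2.199]
wrist_force: [0.7, -0.6, -0.4]
width: 0.587
t 0.57 pos [ 0.3666 -0.4052  0.2447] F [ 0.7 -0.6 -0.4] w 0.587 q [-0.88  0.02  1.88  0.    1.24  0.73]
yaw -92.6 [  4.5  -43.54 -11.7 ] [0.334 0.    0.001]
```

```bash
python3 -m creep '[{"grip":5,"dp":[0,-4,-1],"rotation":[0.08,0,0]},{"grip":5,"dp":[0.5,-8,-2],"rotation":[0.16,0,0]},{"grip":5,"dp":[1,-12,-3],"rotation":[0.24,0,0]},{"grip":5,"dp":[1,-16,-4],"rotation":[0.334,0,0]},{"grip":5,"dp":[1,-20,-5],"rotation":[0.334,0,0]}]'; python3 t.py .503 .0245 .20 -111.7
```

```text
time: 0.98
tool_pos: [0.424, -0.2071, 0.2347]
tcp_rot: [-2.014, 0.385, 2.016]
wrist_force: [0.5, -0.3, 0.1]
width: 0.584
t 0.98 pos [ 0.424  -0.2071  0.2347] F [ 0.5 -0.3  0.1] w 0.584 q [-0.51 -0.12  2.03  0.    1.23  1.44]
yaw -111.6 [  3.47 -24.44   1.19] [0.001 0.001 0.   ]
```

```bash
python3 -m creep '[{"grip":5,"dp":[0.7,-4,0.7]},{"grip":5,"dp":[1.4,-8,1.4]},{"grip":5,"dp":[2.1,-12,2.1]},{"grip":5,"dp":[2.8,-16,2.8]},{"grip":5,"dp":[3.5,-20,3.3]}]'; python3 t.py .503 .0245 .20 -111.7
```

```text
t 0.98 pos [ 0.424  -0.2071  0.2347] F [ 0.5 -0.3  0.1] w 0.584 q [-0.51 -0.12  2.03  0.    1.23  1.44]
yaw -111.6 [  3.47 -24.44   1.19] [0.001 0.001 0.   ]validation failed for argument at $[0]...
```

Rotation has to be given in every row. The tool is also still short of the peg, so I'll carry on.

```bash
python3 -m creep '[{"grip":5,"dp":[0.7,-4,0.2],"rotation":[0,0,0]},{"grip":5,"dp":[1.4,-8,0.4],"rotation":[0,0,0]},{"grip":5,"dp":[2.1,-12,0.6],"rotation":[0,0,0]},{"grip":5,"dp":[2.8,-16,0.8],"rotation":[0,0,0]},{"grip":5,"dp":[3.5,-20,1],"rotation":[0,0,0]}]'; python3 t.py .503 .0245 .20 -111.7
```

```text
time: 1.4
tool_pos: [0.488, -0.0173, 0.2]
tcp_rot: [-2.018, 0.381, 2.017]
wrist_force: [0.3, -0.3, -0.0]
width: 0.582
t 1.4 pos [ 0.488  -0.0173  0.2   ] F [ 0.3 -0.3 -0. ] w 0.582 q [-0.09 -0.06  2.04 -0.    1.16  1.86]
yaw -111.4 [ 0.   -4.44  0.13] [ 0.006 -0.     0.   ]
```

```bash
python3 -m creep '[{"grip":5,"dp":[0,-2.5,0.1],"rotation":[0,0,0]},{"grip":5,"dp":[0,-4.4,0.2],"rotation":[0,0,0]}]'; python3 - <<'E'
from h import *
from workcell import bot
c=bot.get_calibration('wrist');im,d=bot.read_camera('wrist');cv2.imwrite('pics/w1.png',im[:,:,::-1]);np.savez('w1.npz',im=im,d=d,**c)
print(proj(c,[.503,.0245,.072]))
E
python3 t.py .503 .0245 .05 -111.7
```

```text
time: 1.57
tool_pos: [0.5019, 0.025, 0.1994]
tcp_rot: [-2.017, 0.378, 2.02]
wrist_force: [0.2, -0.9, 0.9]
width: 0.586
[317.74882205 232.49367744]
t 1.62 pos [0.503  0.027  0.1998] F [ 1.   1.3 -0.2] w 0.588 q [ 0.   -0.03  2.01  0.    1.15  1.94]
yaw -111.2 [14.98  0.27 -0.1 ] [0.008 0.001 0.003]
```

View pics/w1.png

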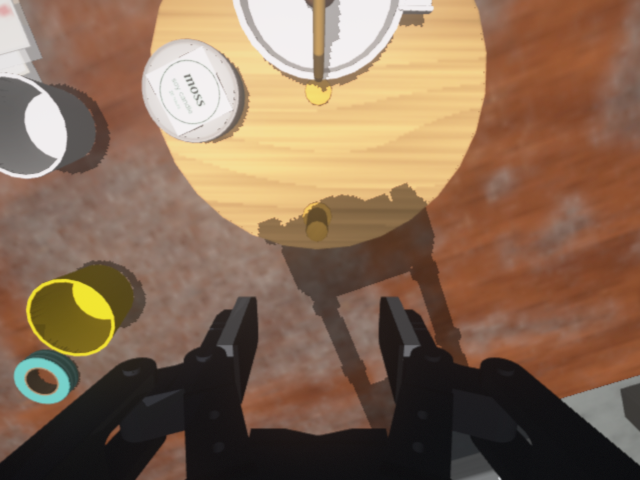

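The wrist view shows the peg top at about (317,231), against a predicted (318,232), so the pose is right. Next I descend round it.

```bash
python3 -m creep '[{"grip":5,"dp":[3.5,0.1,0],"rotation":[0,0,0]},{"grip":5,"dp":[7,0.2,0],"rotation":[0,0,0]},{"grip":5,"dp":[10.5,0.25,-0.1],"rotation":[0,0,0]},{"grip":4,"dp":[13,0.25,-0.1],"rotation":[0,0,0]},{"grip":3,"dp":[15,0.25,-0.1],"rotation":[0,0,0]}]' 20; python3 t.py .503 .0245 .05 -111.7
python3 - <<'E'
from h import *
from workcell import bot
c=bot.get_calibration('wrist');im,d=bot.read_camera('wrist');cv2.imwrite('pics/w2.png',im[:,:,::-1])
E
```

```text
time: 2.03
tool_pos: [0.5001, 0.0194, 0.0475]
tcp_rot: [-2.014, 0.382, 2.022]
wrist_force: [0.4, -0.6, -0.5]
width: 0.352
t 2.03 pos [0.5001 0.0194 0.0475] F [ 0.4 -0.6 -0.5] w 0.352 q [-0.01  0.15  2.14 -0.    0.85  1.93]
yaw -111.4 [-0.25 -0.59 -0.08] [ 0.005  0.003 -0.001]
```

View pics/w2.png

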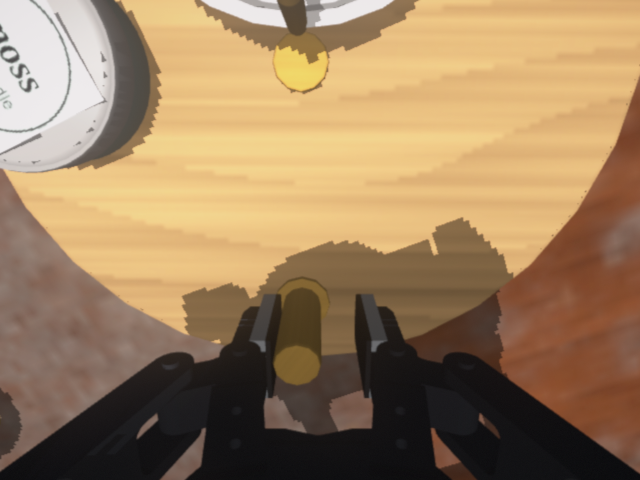

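The peg sits between the pads, about 5 mm towards the −y pad. I'll centre on it and cage it at 2.2 cm, then follow the arc.

```bash
cat > arc.py <<'E'
import sys
from h import *
from workcell import bot
A=np.array([.591,-.0113]);s=bot.read_state()
M=R.from_rotvec(s['tcp_rot']).as_matrix();yaw=np.arctan2(M[1,1],M[0,1]); tan0=np.radians(-111.7)
r=s['tool_pos'][:2]-A; print('t',round(s['time'],2),'pos',s['tool_pos'].round(4),'r',np.linalg.norm(r).round(4),'phi(pos)',((np.arctan2(r[1],r[0])-2.7635)%(2*np.pi)).round(3),'phi(yaw)',(yaw-tan0).round(3),'F',s['wrist_force'].round(1),'w',round(s['width']*8.54,2))
ph=float(sys.argv[1])
for k in range(1,6):
    a=yaw-tan0+(ph-(yaw-tan0))*k/5; an=2.7635+a
    print(*[x.tolist() for x in rel(s['tool_pos'],s['tcp_rot'],[A[0]+.0945*np.cos(an),A[1]+.0945*np.sin(an),.048],tan0+a)])
E
python3 -m creep '[{"grip":2.2,"dp":[0,-0.3,-0.05],"rotation":[0,0,0]},{"grip":2.2,"dp":[0,-0.5,-0.1],"rotation":[0,0,0]},{"grip":2.2,"dp":[0,-0.5,-0.1],"rotation":[0,0,0]}]'; python3 arc.py .225
```

```text
time: 2.33
tool_pos: [0.5069, 0.0241, 0.0522]
tcp_rot: [-2.021, 0.38, 2.014]
wrist_force: [0.8, -0.2, -0.4]
width: 0.257
t 2.33 pos [0.5069 0.0241 0.0522] r 0.0912 phi(pos) 6.263 phi(yaw) 0.006 F [ 0.8 -0.2 -0.4] w 2.19
[0.41, 0.65, 0.32] [-0.044, -0.003, 0.001]
[0.41, 1.06, 0.29] [-0.088, -0.003, 0.001]
[0.41, 1.47, 0.25] [-0.132, -0.003, 0.001]
[0.41, 1.88, 0.18] [-0.175, -0.003, 0.001]
[0.41, 2.29, 0.1] [-0.219, -0.003, 0.001]
```

```bash
python3 -m creep '[{"grip":2.2,"dp":[0.1,0.4,0],"rotation":[-0.045,0,0]},{"grip":2.2,"dp":[0.1,0.85,-0.04],"rotation":[-0.09,0,0]},{"grip":2.2,"dp":[0.1,1.28,-0.09],"rotation":[-0.135,0,0]},{"grip":2.2,"dp":[0.1,1.7,-0.15],"rotation":[-0.18,0,0]},{"grip":2.2,"dp":[0.1,2.12,-0.24],"rotation":[-0.225,0,0]}]'; python3 arc.py .45
```

```text
time: 2.75
tool_pos: [0.5014, 0.0034, 0.0516]
tcp_rot: [-2.15, 0.156, 2.14]
wrist_force: [0.3, 1.9, -0.6]
width: 0.259
t 2.75 pos [0.5014 0.0034 0.0516] r 0.0908 phi(pos) 0.215 phi(yaw) 0.233 F [ 0.3  1.9 -0.6] w 2.22
[0.36, 0.57, 0.37] [-0.043, -0.005, 0.001]
[0.36, 0.98, 0.34] [-0.087, -0.005, 0.001]
[0.36, 1.39, 0.3] [-0.13, -0.005, 0.001]
[0.36, 1.79, 0.23] [-0.174, -0.005, 0.001]
[0.36, 2.2, 0.15] [-0.217, -0.005, 0.0]
```

```bash
python3 -m creep '[{"grip":2.2,"dp":[0.1,0.45,0.1],"rotation":[-0.045,0,0]},{"grip":2.2,"dp":[0.1,0.9,0.15],"rotation":[-0.09,0,0]},{"grip":2.2,"dp":[0.1,1.33,0.15],"rotation":[-0.135,0,0]},{"grip":2.2,"dp":[0.1,1.75,0.12],"rotation":[-0.18,0,0]},{"grip":2.2,"dp":[0.1,2.17,0.03],"rotation":[-0.225,0,0]}]'; python3 arc.py .675
python3 -m creep '[{"grip":2.2,"dp":[0,0.43,0],"rotation":[-0.045,0,0]},{"grip":2.2,"dp":[0,0.85,-0.04],"rotation":[-0.09,0,0]},{"grip":2.2,"dp":[0,1.28,-0.09],"rotation":[-0.135,0,0]},{"grip":2.2,"dp":[0,1.7,-0.15],"rotation":[-0.18,0,0]},{"grip":2.2,"dp":[0,2.12,-0.24],"rotation":[-0.225,0,0]}]'; python3 arc.py .9
```

```text
time: 3.17
tool_pos: [0.4983, -0.0182, 0.0509]
tcp_rot: [2.187, 0.086, -2.175]
wrist_force: [-0.4, 1.4, -0.6]
width: 0.261
t 3.17 pos [ 0.4983 -0.0182  0.0509] r 0.093 phi(pos) 0.452 phi(yaw) 0.458 F [-0.4  1.4 -0.6] w 2.23
[0.29, 0.46, 0.14] [-0.043, -0.005, -0.0]
[0.29, 0.87, 0.12] [-0.087, -0.005, -0.001]
[0.29, 1.28, 0.07] [-0.13, -0.005, -0.001]
[0.29, 1.69, 0.01] [-0.174, -0.005, -0.001]
[0.29, 2.09, -0.07] [-0.217, -0.005, -0.001]
time: 3.58
tool_pos: [0.5022, -0.0392, 0.0508]
tcp_rot: [2.062, 0.314, -2.052]
wrist_force: [-0.4, 2.4, -0.1]
width: 0.258
t 3.58 pos [ 0.5022 -0.0392  0.0508] r 0.0931 phi(pos) 0.682 phi(yaw) 0.683 F [-0.4  2.4 -0.1] w 2.2
[0.28, 0.41, 0.14] [-0.043, -0.005, -0.002]
[0.29, 0.82, 0.11] [-0.087, -0.005, -0.002]
[0.29, 1.23, 0.06] [-0.13, -0.005, -0.002]
[0.29, 1.64, 0.0] [-0.174, -0.004, -0.002]
[0.29, 2.04, -0.08] [-0.217, -0.004, -0.002]
```

Forces are 1 to 2.5 N, so the peg is being pushed as expected. I'll continue.

```bash
for i in 1; do :; done; python3 -m creep '[{"grip":2.2,"dp":[0,0.43,0.05],"rotation":[-0.045,0,0]},{"grip":2.2,"dp":[0,0.85,0.02],"rotation":[-0.09,0,0]},{"grip":2.2,"dp":[0,1.28,-0.03],"rotation":[-0.135,0,0]},{"grip":2.2,"dp":[0,1.7,-0.1],"rotation":[-0.18,0,0]},{"grip":2.2,"dp":[0,2.12,-0.18],"rotation":[-0.225,0,0]}]'; python3 arc.py 1.1
python3 -m creep '[{"grip":2.2,"dp":[0,0.43,0],"rotation":[-0.045,0,0]},{"grip":2.2,"dp":[0,0.85,-0.04],"rotation":[-0.09,0,0]},{"grip":2.2,"dp":[0,1.28,-0.09],"rotation":[-0.135,0,0]},{"grip":2.2,"dp":[0,1.7,-0.15],"rotation":[-0.18,0,0]},{"grip":2.2,"dp":[0,2.12,-0.24],"rotation":[-0.225,0,0]}]'; python3 arc.py 1.35
```

```text
time: 4.0
tool_pos: [0.51, -0.0589, 0.0507]
tcp_rot: [1.927, 0.52, -1.919]
wrist_force: [0.5, 2.2, 0.9]
width: 0.259
t 4.0 pos [ 0.51   -0.0589  0.0507] r 0.094 phi(pos) 0.909 phi(yaw) 0.908 F [0.5 2.2 0.9] w 2.21
[0.27, 0.35, 0.05] [-0.038, -0.004, -0.002]
[0.27, 0.71, 0.02] [-0.077, -0.003, -0.002]
[0.28, 1.08, -0.01] [-0.115, -0.003, -0.002]
[0.28, 1.44, -0.06] [-0.154, -0.003, -0.002]
[0.28, 1.79, -0.12] [-0.192, -0.003, -0.003]
time: 4.42
tool_pos: [0.5224, -0.076, 0.0506]
tcp_rot: [1.783, 0.703, -1.777]
wrist_force: [-0.5, 1.7, 1.0]
width: 0.259
t 4.42 pos [ 0.5224 -0.076   0.0506] r 0.0943 phi(pos) 1.134 phi(yaw) 1.133 F [-0.5  1.7  1. ] w 2.22
[0.26, 0.4, 0.01] [-0.043, -0.002, -0.003]
[0.27, 0.81, -0.02] [-0.087, -0.002, -0.003]
[0.27, 1.21, -0.06] [-0.13, -0.002, -0.003]
[0.27, 1.62, -0.13] [-0.174, -0.002, -0.003]
[0.27, 2.02, -0.21] [-0.217, -0.002, -0.003]
```

```bash
python3 -m creep '[{"grip":2.2,"dp":[0,0.43,0],"rotation":[-0.045,0,0]},{"grip":2.2,"dp":[0,0.85,-0.04],"rotation":[-0.09,0,0]},{"grip":2.2,"dp":[0,1.28,-0.09],"rotation":[-0.135,0,0]},{"grip":2.2,"dp":[0,1.7,-0.15],"rotation":[-0.18,0,0]},{"grip":2.2,"dp":[0,2.12,-0.24],"rotation":[-0.225,0,0]}]'; python3 arc.py 1.5
python3 -m creep '[{"grip":2.2,"dp":[0,0.38,0],"rotation":[-0.04,0,0]},{"grip":2.2,"dp":[0,0.72,-0.03],"rotation":[-0.075,0,0]},{"grip":2.2,"dp":[0,1.03,-0.06],"rotation":[-0.108,0,0]},{"grip":2.2,"dp":[0,1.3,-0.09],"rotation":[-0.138,0,0]},{"grip":2.2,"dp":[0,1.55,-0.13],"rotation":[-0.165,0,0]}]'; python3 arc.py 1.571
```

```text
time: 4.83
tool_pos: [0.5384, -0.0899, 0.0506]
tcp_rot: [1.632, 0.867, -1.628]
wrist_force: [-0.4, 0.9, 0.4]
width: 0.257
t 4.83 pos [ 0.5384 -0.0899  0.0506] r 0.0946 phi(pos) 1.359 phi(yaw) 1.358 F [-0.4  0.9  0.4] w 2.2
[0.26, 0.26, -0.01] [-0.028, -0.001, -0.003]
[0.26, 0.53, -0.02] [-0.057, -0.001, -0.003]
[0.26, 0.79, -0.04] [-0.085, -0.001, -0.003]
[0.26, 1.06, -0.07] [-0.114, -0.001, -0.003]
[0.26, 1.33, -0.1] [-0.142, -0.001, -0.003]
time: 5.25
tool_pos: [0.552, -0.0975, 0.0506]
tcp_rot: [1.518, 0.974, -1.514]
wrist_force: [-1.1, 1.2, 0.7]
width: 0.259
t 5.25 pos [ 0.552  -0.0975  0.0506] r 0.0947 phi(pos) 1.524 phi(yaw) 1.522 F [-1.1  1.2  0.7] w 2.21
[0.26, 0.08, -0.02] [-0.01, -0.001, -0.003]
[0.26, 0.17, -0.02] [-0.02, -0.001, -0.003]
[0.26, 0.26, -0.02] [-0.029, -0.001, -0.003]
[0.26, 0.35, -0.02] [-0.039, -0.001, -0.003]
[0.26, 0.45, -0.03] [-0.049, -0.001, -0.003]
```

Now small steps until the stop shows in the force.

```bash
python3 -m creep '[{"grip":2.2,"dp":[0,0.2,0],"rotation":[-0.02,0,0]},{"grip":2.2,"dp":[0,0.4,-0.02],"rotation":[-0.04,0,0]},{"grip":2.2,"dp":[0,0.55,-0.02],"rotation":[-0.049,0,0]},{"grip":2.2,"dp":[0,0.7,-0.02],"rotation":[-0.049,0,0]},{"grip":2.2,"dp":[0,0.85,-0.03],"rotation":[-0.049,0,0]}]'; python3 arc.py 1.571|head -1
python3 -m creep '[{"grip":2.2,"dp":[0,0.15,0],"rotation":[0,0,0]},{"grip":2.2,"dp":[0,0.3,0],"rotation":[0,0,0]}]'; python3 arc.py 1.571|head -1
```

```text
time: 5.67
tool_pos: [0.5586, -0.1007, 0.0486]
tcp_rot: [1.484, 1.004, -1.483]
wrist_force: [-1.7, 0.6, 1.3]
width: 0.253
t 5.67 pos [ 0.5586 -0.1007  0.0486] r 0.0951 phi(pos) 1.601 phi(yaw) 1.569 F [-1.7  0.6  1.3] w 2.16
time: 5.83
tool_pos: [0.5594, -0.1011, 0.0479]
tcp_rot: [1.482, 1.008, -1.487]
wrist_force: [-8.2, 3.6, 5.2]
width: 0.256
t 5.83 pos [ 0.5594 -0.1011  0.0479] r 0.0952 phi(pos) 1.611 phi(yaw) 1.569 F [-8.2  3.6  5.2] w 2.19
```

```bash
python3 -m creep '[{"grip":2.2,"dp":[0,0.15,0],"rotation":[0,0,0]},{"grip":2.2,"dp":[0,0.3,0],"rotation":[0,0,0]},{"grip":2.2,"dp":[0,0.3,0],"rotation":[0,0,0]}]'; python3 arc.py 1.571|head -1
```

```text
time: 6.08
tool_pos: [0.5594, -0.1012, 0.0471]
tcp_rot: [1.48, 1.014, -1.492]
wrist_force: [-11.8, 5.7, 8.0]
width: 0.258
t 6.08 pos [ 0.5594 -0.1012  0.0471] r 0.0953 phi(pos) 1.611 phi(yaw) 1.569 F [-11.8   5.7   8. ] w 2.2
```

The stop is firm: no more movement, and 13 N. I'll open, ease back and lift clear, then look.

```bash
python3 -m creep '[{"grip":4,"dp":[0,-0.4,0],"rotation":[0,0,0]},{"grip":5,"dp":[0,-0.8,0],"rotation":[0,0,0]},{"grip":5,"dp":[0,-0.8,0],"rotation":[0,0,0]}]'
python3 -m creep '[{"grip":5,"dp":[-2,0,0],"rotation":[0,0,0]},{"grip":5,"dp":[-5.5,0,0],"rotation":[0,0,0]},{"grip":5,"dp":[-9,0,0],"rotation":[0,0,0]},{"grip":5,"dp":[-12.5,0,0],"rotation":[0,0,0]},{"grip":5,"dp":[-15,0,0],"rotation":[0,0,0]}]'
python3 - <<'E'
from h import *
from workcell import bot
for n in ['wrist','top','side']:
    c=bot.get_calibration(n);im,d=bot.read_camera(n);np.savez(n+'3.npz',im=im,d=d,**c)
    if n=='top': im=cv2.resize(im[150:290,200:480],None,fx=2.8,fy=2.8,interpolation=cv2.INTER_CUBIC)
    if n=='side': im=cv2.resize(im[190:340,250:400],None,fx=4,fy=4,interpolation=cv2.INTER_CUBIC)
    cv2.imwrite(f'pics/{n}3.png',im[:,:,::-1])
E
python3 t.py .5 .05 .2 -21.7
```

```text
time: 6.33
tool_pos: [0.5563, -0.0997, 0.0482]
tcp_rot: [1.483, 1.005, -1.483]
wrist_force: [0.2, -0.7, -0.1]
width: 0.587
time: 6.75
tool_pos: [0.5582, -0.1003, 0.2021]
tcp_rot: [1.486, 1.001, -1.479]
wrist_force: [0.9, -0.5, 0.6]
width: 0.584
t 6.9 pos [ 0.5592 -0.1006  0.202 ] F [-0.6 -0.9 -0.4] w 0.587 q [-0.22  0.09  1.89 -0.    1.15  0.16]
yaw -21.8 [  0.13 -11.08 -11.78] [-0.001 -0.001 -0.008]
```

View pics/top3.png

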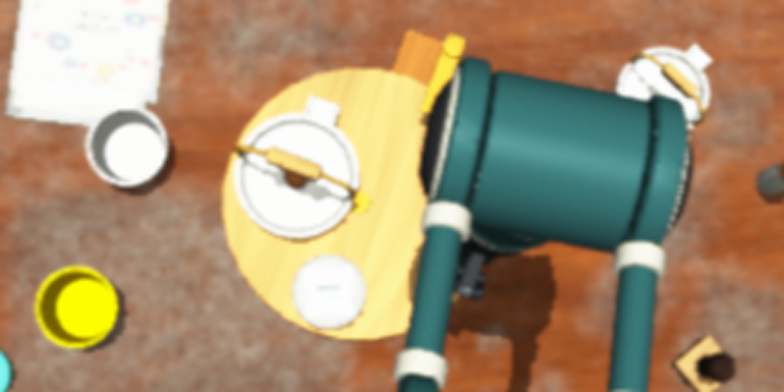

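View pics/side3.png

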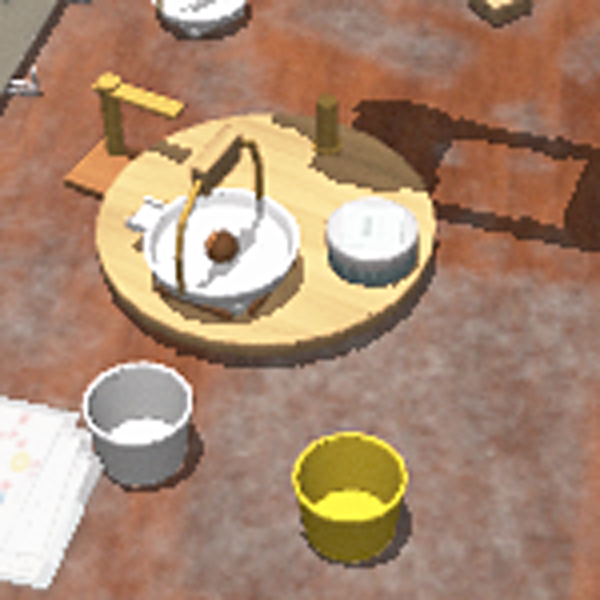

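View pics/wrist3.png

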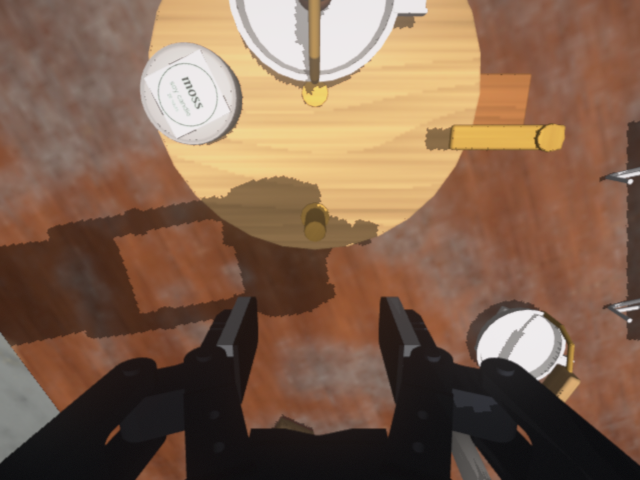

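The turntable is home. The keeper tab at (500,137) is parallel to the jaws, the peg is at (315,228), and the dish is clear of the keeper with the bead near the middle. Next I'll measure the grip.

```bash
python3 - <<'E'
from h import *
f=np.load('top3.npz');print(ray(f,200+292/2.8,150+163/2.8,.142))
a,b=ray(f,200+238/2.8,150+149/2.8,.12),ray(f,200+357/2.8,150+190/2.8,.1);print(a,b)
E
python3 t.py .613 .0445 .21 -21.7
```

```text
[0.61189772 0.0450164  0.142     ]
[0.62769571 0.09078391 0.12      ] [ 0.59329992 -0.00870998  0.1       ]
t 6.9 pos [ 0.5592 -0.1006  0.202 ] F [-0.6 -0.9 -0.4] w 0.587 q [-0.22  0.09  1.89 -0.    1.15  0.16]
yaw -21.8 [ -0.78  -0.38 -15.47] [-0.001 -0.001 -0.008]
```

```bash
python3 -m creep '[{"grip":5,"dp":[-0.4,-0.1,-3],"rotation":[0,0,0]},{"grip":5,"dp":[-0.8,-0.2,-6.5],"rotation":[0,0,0]},{"grip":5,"dp":[-0.8,-0.3,-10],"rotation":[0,0,0]},{"grip":5,"dp":[-0.8,-0.38,-13],"rotation":[0,0,0]},{"grip":5,"dp":[-0.8,-0.38,-15.5],"rotation":[0,0,0]}]'
python3 -m creep '[{"grip":5,"dp":[0,0,0],"rotation":[0,0,0]},{"grip":5,"dp":[0,0,0],"rotation":[0,0,0]},{"grip":5,"dp":[0,0,0],"rotation":[0,0,0]}]'
python3 - <<'E'
from h import *
from workcell import bot
n='wrist';c=bot.get_calibration(n);im,d=bot.read_camera(n);np.savez(n+'4.npz',im=im,d=d,**c)
cv2.imwrite(f'pics/{n}4.png',im[:,:,::-1]);print(proj(c,[.6125,.0447,.142]))
E
python3 t.py .6125 .0447 .124 -21.7
```

```text
time: 7.32
tool_pos: [0.6101, 0.0475, 0.2042]
tcp_rot: [1.482, 1.007, -1.485]
wrist_force: [-0.7, -0.7, -0.3]
width: 0.584
time: 7.57
tool_pos: [0.6096, 0.0451, 0.2045]
tcp_rot: [1.481, 1.006, -1.486]
wrist_force: [0.3, -0.0, 0.3]
width: 0.582
[324.22009072 267.65825985]
t 7.62 pos [0.6096 0.0447 0.205 ] F [ 0.3 -1.  -0.1] w 0.583 q [ 0.03  0.17  1.79 -0.    1.18  0.41]
yaw -21.8 [ 8.09  0.28 -0.12] [-0.002  0.001  0.002]
```

View pics/wrist4.png

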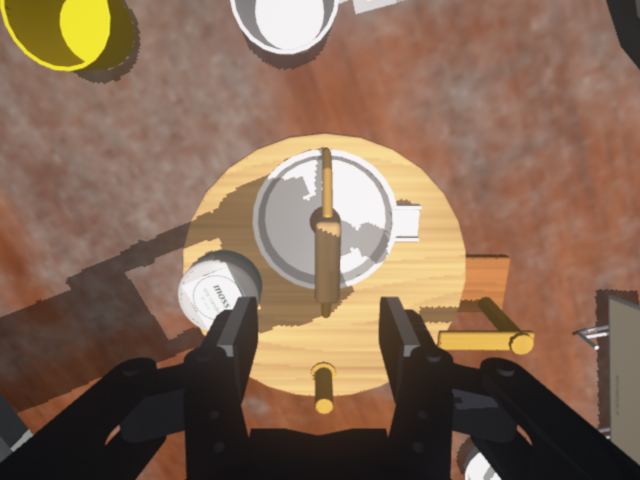

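```bash
python3 - <<'E'
from h import *
f=np.load('wrist4.npz');im=f['im']
h=cv2.cvtColor(im,cv2.COLOR_RGB2HSV)
W=cloud(f,f['d'])
m=(W[...,2]>.134)&(W[...,2]<.155);m[:, :300]=0;m[:,360:]=0;m[320:]=0
v,u=np.nonzero(m);print(m.sum(),u.min(),u.max(),v.min(),v.max(),W[m].mean(0))
r=cv2.minAreaRect(np.stack([u,v],1).astype(np.float32));print(r,ray(f,*r[0],.142))
E
```

```text
2150 314 340 218 302 [0.61506537 0.04775825 0.14094528]
((327.0, 260.0), (84.0, 26.0), 90.0) [0.61550162 0.04825458 0.142     ]
```

The grip is centred at column 327, about 4 mm off in tool +y. I'll correct for that and descend.

```bash
python3 -m creep '[{"grip":5,"dp":[1.5,0.35,-0.1],"rotation":[0,0,0]},{"grip":5,"dp":[3.5,0.35,-0.1],"rotation":[0,0,0]},{"grip":5,"dp":[5.5,0.35,-0.1],"rotation":[0,0,0]},{"grip":5,"dp":[7.2,0.35,-0.1],"rotation":[0,0,0]},{"grip":5,"dp":[8.1,0.35,-0.1],"rotation":[0,0,0]}]'
python3 -m creep '[{"grip":5,"dp":[0,0,0],"rotation":[0,0,0]},{"grip":5,"dp":[0,0,0],"rotation":[0,0,0]},{"grip":5,"dp":[0,0,0],"rotation":[0,0,0]}]'
python3 - <<'E'
from h import *
from workcell import bot
n='wrist';c=bot.get_calibration(n);im,d=bot.read_camera(n)
cv2.imwrite(f'pics/{n}5.png',im[:,:,::-1])
E
python3 t.py .6135 .0447 .124 -21.7
```

```text
time: 8.03
tool_pos: [0.612, 0.0435, 0.1224]
tcp_rot: [1.482, 1.006, -1.489]
wrist_force: [-0.5, -0.6, 0.2]
width: 0.583
time: 8.28
tool_pos: [0.6149, 0.0446, 0.1265]
tcp_rot: [1.485, 1.003, -1.482]
wrist_force: [0.0, -0.2, 0.3]
width: 0.585
t 8.33 pos [0.6152 0.0448 0.1269] F [ 0.  -0.   0.5] w 0.587 q [0.03 0.25 1.85 0.   1.04 0.41]
yaw -21.8 [ 0.29 -0.16  0.08] [-0.002 -0.001 -0.002]
```

View pics/wrist5.png

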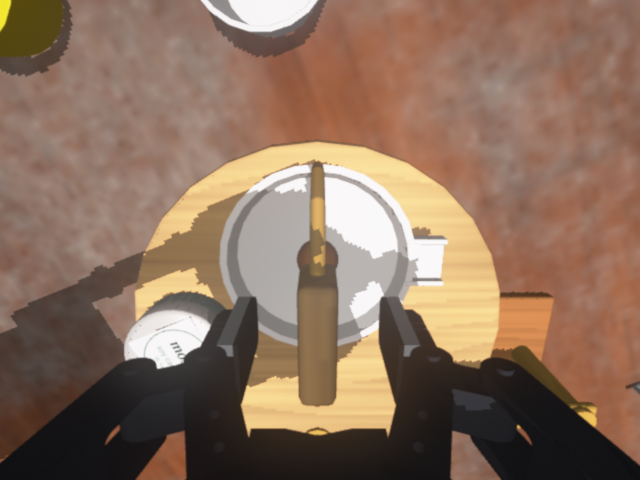

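It is centred. Closing gradually.

```bash
python3 -m creep '[{"grip":4,"dp":[0.15,-0.05,0],"rotation":[0,0,0]},{"grip":3,"dp":[0.2,-0.05,0],"rotation":[0,0,0]},{"grip":2.2,"dp":[0.2,-0.05,0],"rotation":[0,0,0]},{"grip":1.8,"dp":[0.2,-0.05,0],"rotation":[0,0,0]},{"grip":1.5,"dp":[0.2,-0.05,0],"rotation":[0,0,0]}]' 50
python3 -m creep '[{"grip":1.2,"dp":[0,0,0],"rotation":[0,0,0]},{"grip":0.8,"dp":[0,0,0],"rotation":[0,0,0]},{"grip":0.5,"dp":[0,0,0],"rotation":[0,0,0]},{"grip":0.5,"dp":[0,0,0],"rotation":[0,0,0]}]'
python3 - <<'E'
from h import *
from workcell import bot
n='wrist';c=bot.get_calibration(n);im,d=bot.read_camera(n)
cv2.imwrite(f'pics/{n}6.png',im[:,:,::-1])
E
python3 t.py .6135 .0447 .124 -21.7
```

```text
time: 8.75
tool_pos: [0.614, 0.0453, 0.1236]
tcp_rot: [1.484, 1.004, -1.483]
wrist_force: [0.5, -0.7, -0.3]
width: 0.178
time: 9.08
tool_pos: [0.614, 0.0453, 0.1236]
tcp_rot: [1.484, 1.004, -1.483]
wrist_force: [1.6, -0.8, 0.6]
width: 0.152
t 9.13 pos [0.6141 0.0453 0.1236] F [0.1 0.5 1.2] w 0.155 q [ 0.03  0.25  1.85 -0.    1.03  0.41]
yaw -21.8 [-0.04 -0.03  0.08] [-0.001 -0.    -0.001]
```

View pics/wrist6.png

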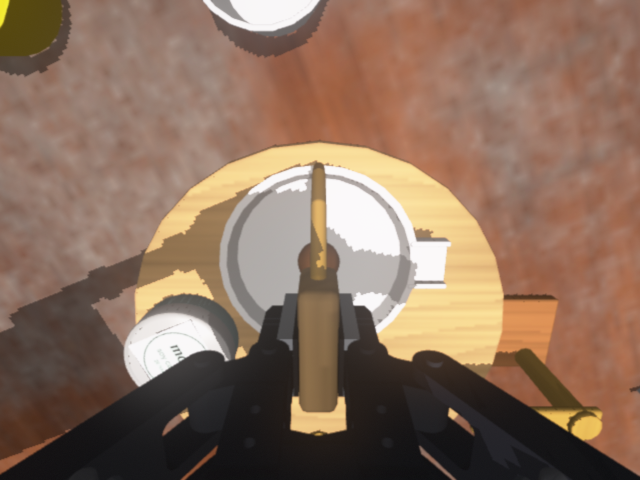

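It is gripped at about 13 to 14 mm opening. Lifting slowly.

```bash
python3 -m creep '[{"grip":0.5,"dp":[-0.1,0,0],"rotation":[0,0,0]},{"grip":0.5,"dp":[-0.3,0,0],"rotation":[0,0,0]},{"grip":0.5,"dp":[-0.6,0,0],"rotation":[0,0,0]},{"grip":0.5,"dp":[-1,0,0],"rotation":[0,0,0]},{"grip":0.5,"dp":[-1.5,0,0],"rotation":[0,0,0]}]'
python3 -m creep '[{"grip":0.5,"dp":[-0.6,0,0],"rotation":[0,0,0]},{"grip":0.5,"dp":[-1.3,0,0],"rotation":[0,0,0]},{"grip":0.5,"dp":[-2,0,0],"rotation":[0,0,0]},{"grip":0.5,"dp":[-2.7,0,0],"rotation":[0,0,0]},{"grip":0.5,"dp":[-3.3,0,0],"rotation":[0,0,0]}]'
python3 -m creep '[{"grip":0.5,"dp":[-0.4,0,0],"rotation":[0,0,0]},{"grip":0.5,"dp":[-0.7,0,0],"rotation":[0,0,0]},{"grip":0.5,"dp":[-0.9,0,0],"rotation":[0,0,0]},{"grip":0.5,"dp":[-1,0,0],"rotation":[0,0,0]},{"grip":0.5,"dp":[-1,0,0],"rotation":[0,0,0]}]'
python3 - <<'E'
from h import *
from workcell import bot
for n in ['wrist','side']:
    c=bot.get_calibration(n);im,d=bot.read_camera(n)
    if n=='side': im=cv2.resize(im[170:320,220:370],None,fx=4,fy=4,interpolation=cv2.INTER_CUBIC)
    cv2.imwrite(f'pics/{n}7.png',im[:,:,::-1])
E
python3 t.py .6135 .0447 .18 -21.7
```

```text
time: 9.55
tool_pos: [0.6129, 0.0453, 0.1379]
tcp_rot: [1.482, 1.006, -1.485]
wrist_force: [0.3, -0.5, -1.3]
width: 0.159
time: 9.97
tool_pos: [0.614, 0.0453, 0.1726]
tcp_rot: [1.484, 1.004, -1.482]
wrist_force: [0.4, -0.2, -2.4]
width: 0.155
time: 10.38
tool_pos: [0.6136, 0.0453, 0.1813]
tcp_rot: [1.483, 1.005, -1.483]
wrist_force: [0.1, -0.3, -2.4]
width: 0.156
t 10.48 pos [0.6134 0.0453 0.1809] F [ 0.1 -0.6 -1.7] w 0.157 q [0.03 0.2  1.8  0.   1.14 0.41]
yaw -21.8 [0.09 0.03 0.05] [-0.001  0.     0.001]
```

View pics/wrist7.png

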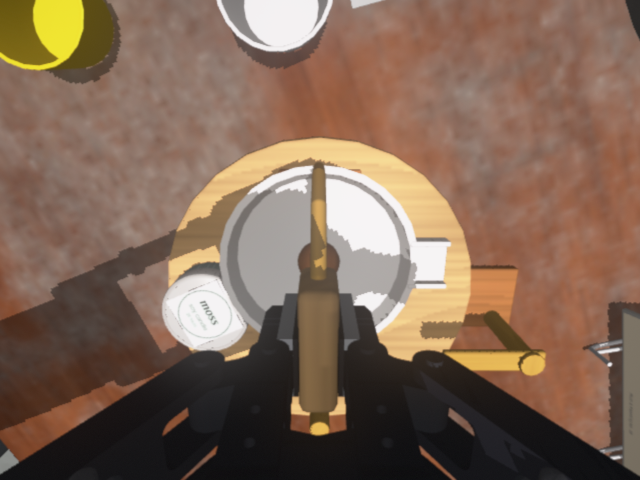

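View pics/side7.png

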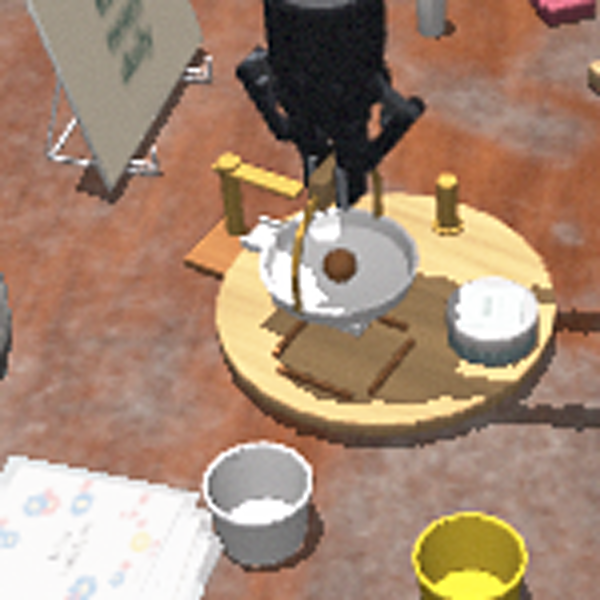

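The dish is up and level, with the bead at the middle ((319,258) wrist; (340,265) side zoom). Now the quarter turn.

```bash
python3 -m creep '[{"grip":0.5,"dp":[0,0,0],"rotation":[-0.01,0,0]},{"grip":0.5,"dp":[0,0,0],"rotation":[-0.03,0,0]},{"grip":0.5,"dp":[0,0,0],"rotation":[-0.06,0,0]},{"grip":0.5,"dp":[0,0,0],"rotation":[-0.1,0,0]},{"grip":0.5,"dp":[0,0,0],"rotation":[-0.15,0,0]}]'
python3 -m creep '[{"grip":0.5,"dp":[0,0,0],"rotation":[-0.06,0,0]},{"grip":0.5,"dp":[0,0,0],"rotation":[-0.12,0,0]},{"grip":0.5,"dp":[0,0,0],"rotation":[-0.18,0,0]},{"grip":0.5,"dp":[0,0,0],"rotation":[-0.24,0,0]},{"grip":0.5,"dp":[0,0,0],"rotation":[-0.3,0,0]}]'
python3 -m creep '[{"grip":0.5,"dp":[0,0,0],"rotation":[-0.06,0,0]},{"grip":0.5,"dp":[0,0,0],"rotation":[-0.12,0,0]},{"grip":0.5,"dp":[0,0,0],"rotation":[-0.18,0,0]},{"grip":0.5,"dp":[0,0,0],"rotation":[-0.24,0,0]},{"grip":0.5,"dp":[0,0,0],"rotation":[-0.3,0,0]}]'
python3 -m creep '[{"grip":0.5,"dp":[0,0,0],"rotation":[-0.06,0,0]},{"grip":0.5,"dp":[0,0,0],"rotation":[-0.12,0,0]},{"grip":0.5,"dp":[0,0,0],"rotation":[-0.18,0,0]},{"grip":0.5,"dp":[0,0,0],"rotation":[-0.24,0,0]},{"grip":0.5,"dp":[0,0,0],"rotation":[-0.3,0,0]}]'
python3 t.py .6175 .129 .18 68.3
```

```text
time: 10.9
tool_pos: [0.6135, 0.0453, 0.181]
tcp_rot: [1.374, 1.094, -1.375]
wrist_force: [-0.1, -0.2, -2.2]
width: 0.155
time: 11.32
tool_pos: [0.6135, 0.0453, 0.181]
tcp_rot: [1.154, 1.244, -1.155]
wrist_force: [-0.2, -0.7, -2.5]
width: 0.159
time: 11.73
tool_pos: [0.6135, 0.0453, 0.181]
tcp_rot: [0.929, 1.364, -0.93]
wrist_force: [-0.1, 0.1, -2.9]
width: 0.157
time: 12.15
tool_pos: [0.6135, 0.0453, 0.181]
tcp_rot: [0.7, 1.455, -0.7]
wrist_force: [-1.6, 0.1, -2.2]
width: 0.156
t 12.15 pos [0.6135 0.0453 0.181 ] F [-1.6  0.1 -2.2] w 0.156 q [ 0.03  0.2   1.8  -0.    1.14 -0.64]
yaw 38.6 [ 0.1   5.54 -6.29] [-0.518 -0.     0.   ]
```

```bash
python3 -m creep '[{"grip":0.5,"dp":[0,0,0],"rotation":[-0.06,0,0]},{"grip":0.5,"dp":[0,0,0],"rotation":[-0.12,0,0]},{"grip":0.5,"dp":[0,0,0],"rotation":[-0.18,0,0]},{"grip":0.5,"dp":[0,0,0],"rotation":[-0.24,0,0]},{"grip":0.5,"dp":[0,0,0],"rotation":[-0.3,0,0]}]'
python3 -m creep '[{"grip":0.5,"dp":[0,0,0],"rotation":[-0.06,0,0]},{"grip":0.5,"dp":[0,0,0],"rotation":[-0.12,0,0]},{"grip":0.5,"dp":[0,0,0],"rotation":[-0.17,0,0]},{"grip":0.5,"dp":[0,0,0],"rotation":[-0.21,0,0]},{"grip":0.5,"dp":[0,0,0],"rotation":[-0.219,0,0]}]'
python3 - <<'E'
from h import *
from workcell import bot
for n in ['wrist','side','top']:
    c=bot.get_calibration(n);im,d=bot.read_camera(n);np.savez(n+'8.npz',im=im,d=d,**c)
    if n=='side': im=cv2.resize(im[170:320,220:370],None,fx=4,fy=4,interpolation=cv2.INTER_CUBIC)
    if n=='top': im=cv2.resize(im[150:290,200:480],None,fx=2.8,fy=2.8,interpolation=cv2.INTER_CUBIC)
    cv2.imwrite(f'pics/{n}8.png',im[:,:,::-1])
E
python3 t.py .6175 .129 .18 68.3
```

```text
time: 12.57
tool_pos: [0.6135, 0.0453, 0.181]
tcp_rot: [0.467, 1.52, -0.468]
wrist_force: [-0.2, -0.0, -1.8]
width: 0.155
time: 12.98
tool_pos: [0.6135, 0.0453, 0.181]
tcp_rot: [0.298, 1.551, -0.298]
wrist_force: [0.2, -0.6, -2.8]
width: 0.161
t 13.13 pos [0.6136 0.0453 0.1811] F [-0.3  0.7 -1.9] w 0.157 q [ 0.03  0.2   1.8   0.    1.14 -1.16]
yaw 68.1 [ 0.11  7.91 -2.76] [-0.004 -0.     0.   ]
```

View pics/wrist8.png

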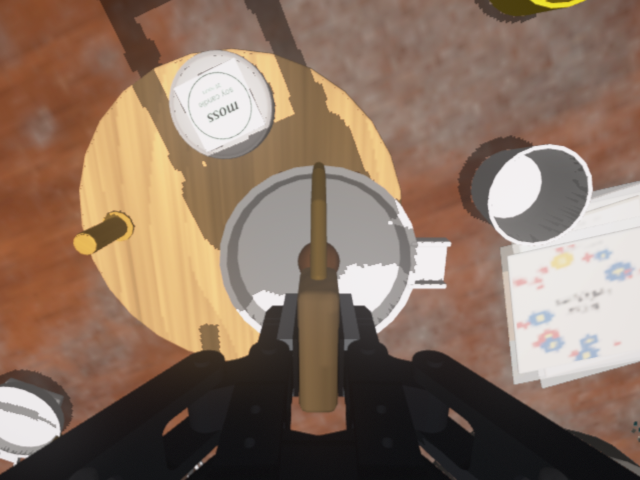

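View pics/side8.png

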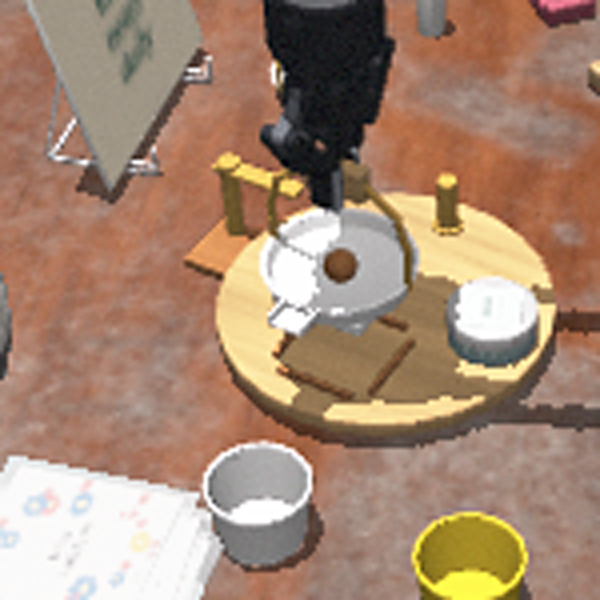

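View pics/top8.png

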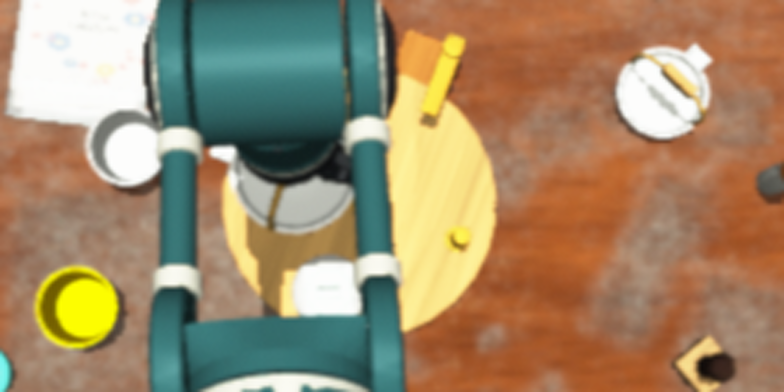

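```bash
python3 - <<'E'
from h import *
f=np.load('wrist8.npz');W=cloud(f,f['d'])
m=(abs(W[...,2]-.05)<.004);m[:130]=0;m[260:]=0;m[:,:470]=0;m[:,610:]=0
v,u=np.nonzero(m);print(m.sum())
P=np.array([ray(f,a,b,.05)[:2] for a,b in zip(u,v)],np.float32)
print('cup wrist',cv2.minEnclosingCircle(P),W[m].mean(0))
for u,v in [(448,241),(446,287),(447,264)]: print('spout',ray(f,u,v,.181-.0976+.025), W[v,u-6])
print('cup from top(pix 245,203 etc) .644,.1959; side .6446,.2002')
# rim check of dish centre: rim z
m=(abs(W[...,2]-(.0834+.030))<.004);m[:,:200]=0;m[:,460:]=0;m[300:]=0;m[:150]=0
v,u=np.nonzero(m);cv2.imwrite('pics/rim8.png',m.astype(np.uint8)*255)
P=np.array([ray(f,a,b,.1134)[:2] for a,b in zip(u,v)],np.float32);print(cv2.minEnclosingCircle(P))
# levelness of rim plane
Q=W[m];A=np.c_[Q[:,:2],np.ones(len(Q))];print(np.linalg.lstsq(A,Q[:,2],rcond=None)[0])
E
```

```text
1804
cup wrist ((0.6448692679405212, 0.19600240886211395), 0.03630145639181137) [0.6460863  0.20020054 0.04888394]
spout [0.62786308 0.11694401 0.1084    ] [0.62476631 0.11297708 0.11277732]
spout [0.654415   0.10819234 0.1084    ] [0.64954779 0.10397643 0.11483117]
spout [0.64087887 0.11265393 0.1084    ] [0.63999652 0.10963646 0.10762579]
cup from top(pix 245,203 etc) .644,.1959; side .6446,.2002
((0.615365207195282, 0.053936511278152466), 0.06389182060956955)
[-0.00286083  0.00273719  0.11422074]
```

```bash
python3 t.py .617 .1293 .181 68.1
```

```text
t 13.13 pos [0.6136 0.0453 0.1811] F [-0.3  0.7 -1.9] w 0.157 q [ 0.03  0.2   1.8   0.    1.14 -1.16]
yaw 68.1 [ 0.01  7.92 -2.82] [-0. -0.  0.]
```

```bash
python3 -m creep '[{"grip":0.5,"dp":[0,0.19,-0.07],"rotation":[0,0,0]},{"grip":0.5,"dp":[0,0.57,-0.2],"rotation":[0,0,0]},{"grip":0.5,"dp":[0,1.13,-0.4],"rotation":[0,0,0]},{"grip":0.5,"dp":[0,1.79,-0.64],"rotation":[0,0,0]},{"grip":0.5,"dp":[0,2.45,-0.87],"rotation":[0,0,0]}]'
python3 -m creep '[{"grip":0.5,"dp":[0,0.66,-0.24],"rotation":[0,0,0]},{"grip":0.5,"dp":[0,1.32,-0.47],"rotation":[0,0,0]},{"grip":0.5,"dp":[0,1.98,-0.7],"rotation":[0,0,0]},{"grip":0.5,"dp":[0,2.64,-0.94],"rotation":[0,0,0]},{"grip":0.5,"dp":[0,3.3,-1.18],"rotation":[0,0,0]}]'
python3 -m creep '[{"grip":0.5,"dp":[0,0.66,-0.24],"rotation":[0,0,0]},{"grip":0.5,"dp":[0,1.23,-0.44],"rotation":[0,0,0]},{"grip":0.5,"dp":[0,1.7,-0.6],"rotation":[0,0,0]},{"grip":0.5,"dp":[0,1.98,-0.7],"rotation":[0,0,0]},{"grip":0.5,"dp":[0,2.17,-0.77],"rotation":[0,0,0]}]'
python3 -m creep '[{"grip":0.5,"dp":[0.2,0,0],"rotation":[0,0,0]},{"grip":0.5,"dp":[0.5,0,0],"rotation":[0,0,0]},{"grip":0.5,"dp":[0.9,0,0],"rotation":[0,0,0]},{"grip":0.5,"dp":[1.2,0,0],"rotation":[0,0,0]},{"grip":0.5,"dp":[1.4,0,0],"rotation":[0,0,0]}]'
python3 - <<'E'
from h import *
from workcell import bot
for n in ['wrist','side']:
    c=bot.get_calibration(n);im,d=bot.read_camera(n);np.savez(n+'9.npz',im=im,d=d,**c)
    if n=='side': im=cv2.resize(im[170:320,220:370],None,fx=4,fy=4,interpolation=cv2.INTER_CUBIC)
    cv2.imwrite(f'pics/{n}9.png',im[:,:,::-1])
E
python3 t.py .617 .1293 .1516 68.1
```

```text
time: 13.55
tool_pos: [0.6147, 0.0722, 0.1813]
tcp_rot: [0.3, 1.55, -0.299]
wrist_force: [0.1, -0.6, -2.0]
width: 0.156
time: 13.97
tool_pos: [0.6161, 0.1072, 0.1813]
tcp_rot: [0.299, 1.55, -0.299]
wrist_force: [0.6, -0.1, -2.6]
width: 0.153
time: 14.38
tool_pos: [0.617, 0.1298, 0.1813]
tcp_rot: [0.299, 1.55, -0.299]
wrist_force: [0.3, -0.3, -1.7]
width: 0.159
time: 14.8
tool_pos: [0.6166, 0.1289, 0.1663]
tcp_rot: [0.299, 1.551, -0.3]
wrist_force: [1.1, -0.4, -2.5]
width: 0.158
t 14.9 pos [0.6165 0.129  0.1663] F [-0.2 -0.6 -1.8] w 0.155 q [ 0.17  0.24  1.78 -0.    1.12 -1.02]
yaw 68.1 [1.47 0.05 0.04] [ 0.    -0.001  0.001]
```

View pics/wrist9.png

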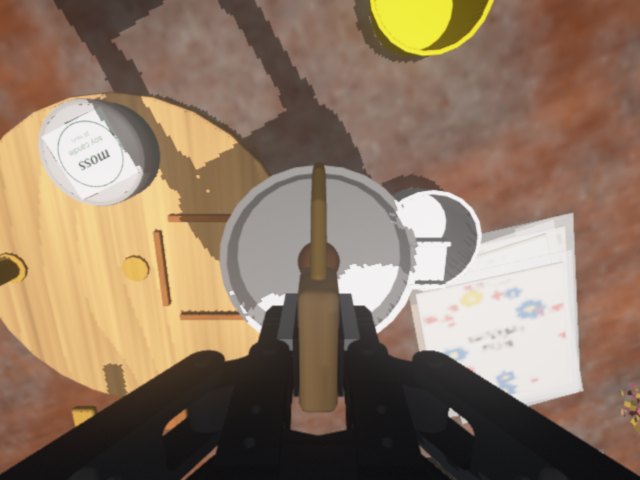

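View pics/side9.png

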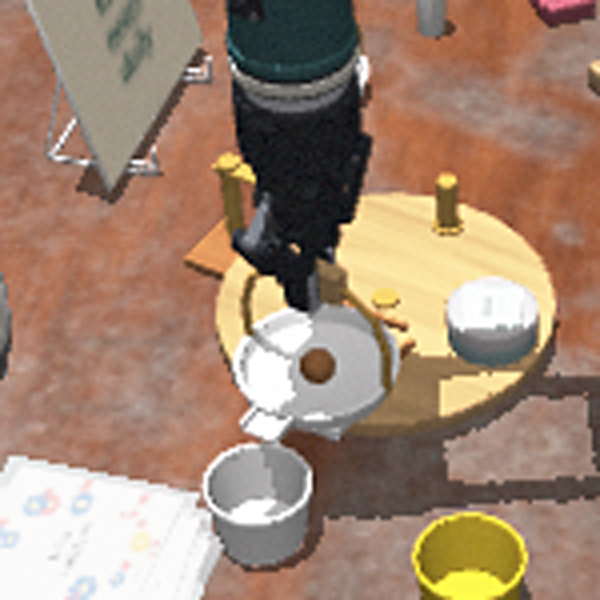

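The bead is still at the middle and the spout is over the cup. I'll lower the last 1.3 cm.

```bash
python3 -m creep '[{"grip":0.5,"dp":[0.2,0.02,0.02],"rotation":[0,0,0]},{"grip":0.5,"dp":[0.5,0.05,0.04],"rotation":[0,0,0]},{"grip":0.5,"dp":[0.9,0.05,0.04],"rotation":[0,0,0]},{"grip":0.5,"dp":[1.2,0.05,0.04],"rotation":[0,0,0]},{"grip":0.5,"dp":[1.3,0.05,0.04],"rotation":[0,0,0]}]'
python3 -m creep '[{"grip":0.5,"dp":[0,0,0],"rotation":[0,0,0]},{"grip":0.5,"dp":[0,0,0],"rotation":[0,0,0]},{"grip":0.5,"dp":[0,0,0],"rotation":[0,0,0]},{"grip":0.5,"dp":[0,0,0],"rotation":[0,0,0]},{"grip":0.5,"dp":[0,0,0],"rotation":[0,0,0]}]'
python3 - <<'E'
from h import *
from workcell import bot
for n in ['wrist','side','top']:
    c=bot.get_calibration(n);im,d=bot.read_camera(n)
    if n=='wrist':
        z=bot.read_state()['tool_pos'][2]-.0976+.025
        print('cup px',proj(c,[.6445,.1965,z]),'z',z)
        W=cloud(c,d);m=(abs(W[...,2]-z-.005)<.004);m[:150]=0;m[300:]=0;m[:,:200]=0;m[:,470:]=0
        Q=W[m];print('rim plane',np.linalg.lstsq(np.c_[Q[:,:2],np.ones(len(Q))],Q[:,2],rcond=None)[0])
        c0=c
    if n=='side': im=cv2.resize(im[170:320,220:370],None,fx=4,fy=4,interpolation=cv2.INTER_CUBIC)
    cv2.imwrite(f'pics/{n}10.png',im[:,:,::-1])
for p in [(448,241),(446,287),(447,264)]: print(ray(c0,*p,z))
E
python3 t.py .617 .1293 .1516 68.1
```

```text
time: 15.32
tool_pos: [0.617, 0.1296, 0.1534]
tcp_rot: [0.299, 1.551, -0.3]
wrist_force: [-0.5, 0.3, -3.5]
width: 0.155
time: 15.73
tool_pos: [0.6177, 0.1297, 0.1545]
tcp_rot: [0.3, 1.55, -0.299]
wrist_force: [0.4, -0.0, -2.7]
width: 0.152
cup px [445.82758053 263.10422599] z 0.08192558045070603
rim plane [-0.00208843  0.0026344   0.08703447]
[0.63226007 0.20128076 0.08192558]
[0.65880625 0.19247579 0.08192558]
[0.64527233 0.19696479 0.08192558]
t 15.88 pos [0.6176 0.1297 0.1544] F [-0.1 -0.2 -1.7] w 0.155 q [ 0.17  0.25  1.79 -0.    1.1  -1.02]
yaw 68.1 [ 0.28 -0.06 -0.04] [ 0.  0. -0.]
```

View pics/wrist10.png

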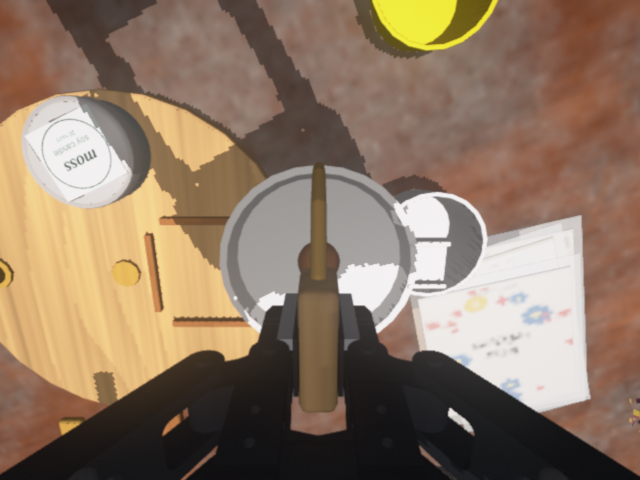

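View pics/side10.png

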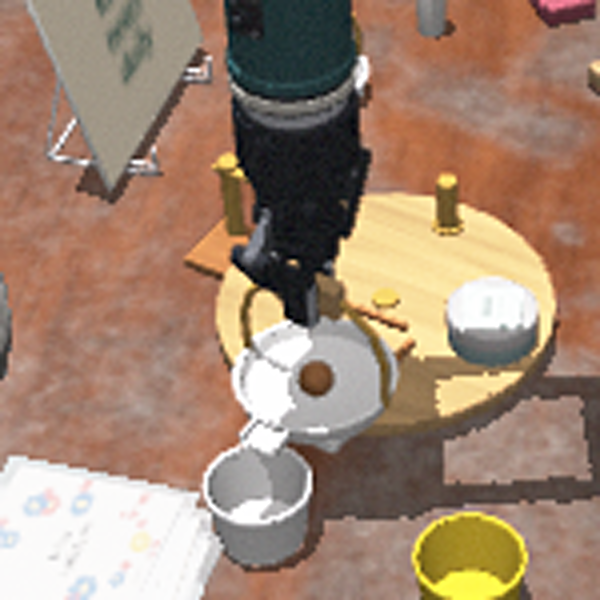

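View pics/top10.png

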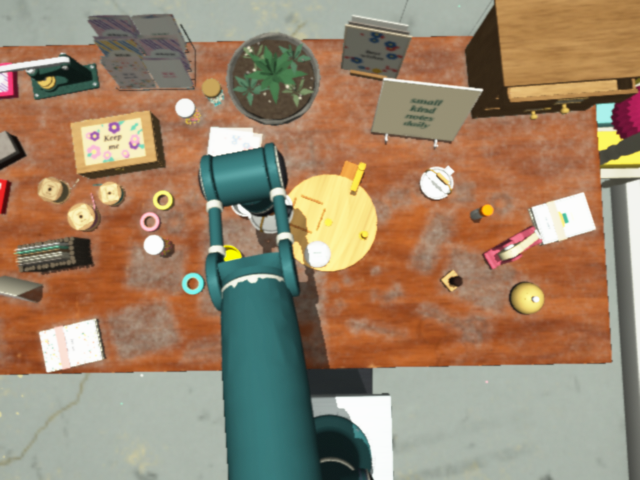

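The spout is within about 1 mm of the cup's middle, level, 32 mm above the rim. I'll lower it 4 mm more, check once, and hand in.

```bash
python3 -m creep '[{"grip":0.5,"dp":[0.1,0,0],"rotation":[0,0,0]},{"grip":0.5,"dp":[0.25,0,0],"rotation":[0,0,0]},{"grip":0.5,"dp":[0.4,0,0],"rotation":[0,0,0]},{"grip":0.5,"dp":[0.4,0,0],"rotation":[0,0,0]},{"grip":0.5,"dp":[0.4,0,0],"rotation":[0,0,0]}]'
python3 -m creep '[{"grip":0.5,"dp":[0,0,0],"rotation":[0,0,0]},{"grip":0.5,"dp":[0,0,0],"rotation":[0,0,0]},{"grip":0.5,"dp":[0,0,0],"rotation":[0,0,0]},{"grip":0.5,"dp":[0,0,0],"rotation":[0,0,0]},{"grip":0.5,"dp":[0,0,0],"rotation":[0,0,0]}]'
python3 - <<'E'
from h import *
from workcell import bot
im,d=bot.read_camera('side');cv2.imwrite('pics/side11.png',cv2.resize(im[170:320,220:370],None,fx=4,fy=4,interpolation=cv2.INTER_CUBIC)[:,:,::-1])
E
python3 t.py .617 .1293 .1504 68.1
```

```text
time: 16.3
tool_pos: [0.6173, 0.1296, 0.1499]
tcp_rot: [0.299, 1.551, -0.3]
wrist_force: [0.3, -0.2, -2.5]
width: 0.154
time: 16.72
tool_pos: [0.6176, 0.1296, 0.1504]
tcp_rot: [0.3, 1.55, -0.299]
wrist_force: [-0.0, 0.4, -2.8]
width: 0.159
t 16.77 pos [0.6176 0.1296 0.1503] F [ 0.2 -0.4 -2.5] w 0.158 q [ 0.17  0.26  1.8   0.    1.09 -1.02]
yaw 68.1 [-0.01 -0.05 -0.04] [ 0.  0. -0.]
```

View pics/side11.png

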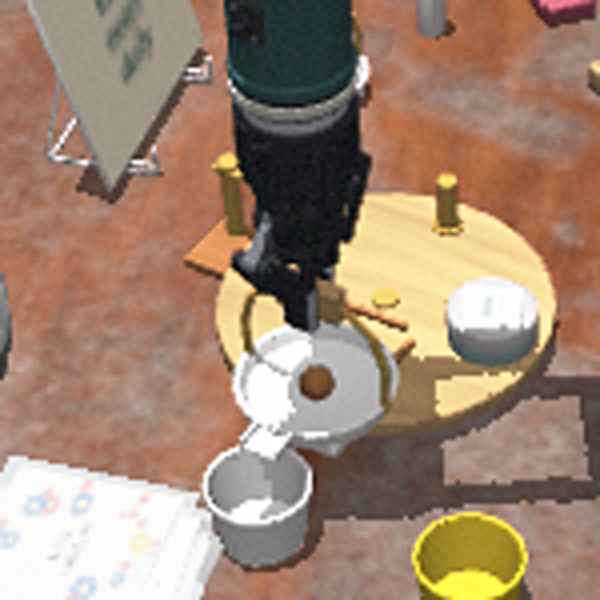

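The dish is held level and steady, with the bead in the middle at (317,382). Only the dish's own weight shows in the wrist force.

```bash
python3 -c "
from workcell import bot
bot.finish_job()"
```

```text
the job is handed in; nothing more can be done
```

I handed the job in at about 17 s. The turntable is home against its stop, and the dish is held level with its spout above the middle of the white cup.

- **Turntable:** I caged the peg between the jaws and led it a quarter turn anticlockwise. It stopped moving while the push rose to about 15 N, and in the pictures afterwards the peg was still at the stop.
- **Dish:** I gripped the handle at 50 N, lifted it straight up, turned it 90° anticlockwise, moved it across and lowered it.
- **Spout position:** It measures about 1 mm from the cup's middle. Its height is worked out from the arm's position: 28 mm above the cup rim, with the dish's foot about 3 mm above rim height. I took the last wrist picture before the final 4 mm of lowering, so that last step was checked only by the arm's position and the side view.
- **Level, grip and bead:** The rim was level to within 0.2°. The bead was in the middle of the dish in every check, and at the end the wrist felt only the dish's weight.
- **Other things:** The gripper never went near the stamp, the glue stick, the jar or the tape, and in the last top picture they look unmoved. I did not measure their positions.
- **Disagreement:** The side camera placed things about 4–6 mm further in y than the top camera did. I used the top and wrist readings, which agreed with each other to about 1 mm on the cup.

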